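# Pack out the saw vice and hold it clamped

## Robot

A 7-joint arm with a two-finger parallel gripper is mounted at the origin on the work surface. World frame = base frame: x ahead of the robot, y to its left, z up, the work surface at z = 0. Lengths are in m, angles in rad, forces in N, time in s.
With the tool pointing down it reaches from about 0.4 to 0.85 m from the base axis. Payload 10.4 kg.
Tool frame: the origin (TCP) lies on the front face of the gripper's body, between the roots of the fingers; the fingertips stand 73 mm ahead of it and the grasp point (between the pads) lies 54 mm ahead of it; z points along the fingers, y is the line along which they close (so a half turn about z gives the same grasp; the last joint's range is limited). The gripper opens to 85 mm and grips with 20 to 120 N. Pads are 22 mm wide; open, the fingers measure 114 mm over their backs; the gripper's body (76 mm by 85 mm) begins 54 mm behind the grasp point. The pads swing forward as they close: fully open they stand 13 mm farther back than shut.
Start: joints at [1.245, 0.332, -0.065, 1.46, 0.022, 1.35, -0.088], TCP at [0.186, -0.597, 0.304] pointing down, gripper open.
Joint ranges: [-2.6, 2.6], [-0.5, 2.12], [-1.47, 1.34], [0.16, 2.42], [-1.27, 4.41], [0.06, 2.06], [-2.6, 2.6]. Speed limits (rad/s): [2.22, 2.22, 2.79, 2.79, 3.14, 3.14, 3.14].

## Interface

Orientations are given as a unit quaternion [x, y, z, w].
In Python, from workcell import manip gives the robot as it stands.
- The arm moves only by the shell command python3 -m jog 'ROWS' [FORCE]. ROWS is JSON, a list of rows, each an object with "grip": the gripper command: -1 is fully open, 1 is shut, values between are in proportion; "slide": the shift along the tool's x, y, z in cm, a list of three; "yaw": the turn about the tool's z in rad. A call has 1 to 8 rows; each row shifts and turns the commanded pose from where the row before left it, along the tool's axes as they then stand; what a row does not reach is not made up. A row lasts 1/10 s, in which the tool goes at most 50 mm and 8.59 degrees, less where a joint would pass 70% of its speed; a pose out of reach is approached as far as the arm can. A call with a gripper value outside its range is refused whole. The fingers move at their own pace and stop on an object; FORCE is the grip in N (left out, the last holds). Time passes only in rows, so rows that do not move let the fingers close. It gives the time, the measured TCP pose, the force, the opening and the grip force at its end, in the units of the state.
- manip.get_obs(): the state, without advancing time (a new reading comes with each control period).
- manip.camera(name): name is "side" or "top" or "wrist"; returns the picture (480x640x3 uint8, blue, green, red); there is no depth.
- manip.calibration(name): a dict with "vfov" (degrees; the focal length in pixels is half the picture's height over the tangent of half this angle, whatever the lens; pixels are square), "cx", "cy" (the principal point, pixels), "k1" (the pictures are not rectified: a ray, as slopes to the right and down, at radius r is drawn at 1 + k1 r^2 times it, then the intrinsics apply), "camera_from_world" (4x4, takes a point from world to camera coordinates). Camera axes: x right, y down, z forward; pixel columns grow to the right and rows downward; lengths in m; the calibration is good to about 2 mm. A picture is of the moment at which its call begins: read the wrist's pose just before it. calibration takes no time and is no camera call; for the wrist camera it gives the pose at the moment of the call.
- manip.hand_in(): hands the job in; it is judged then, once.
Trained networks look in the newest picture that a camera, given by its name, has taken for a name from the list of things; names that differ only in an ending like _2 or _b are one class to them, and where a whole thing is asked for, a point or a joint stands for the part that bears it (a point fixed in the world has none). Each returns a list of dicts, best first, with "conf" (0 to 1); they miss things now and then, are a little off and sometimes report something else, mostly with a low value. They report only what shows in the picture. A call takes as long as a camera call. They do not tell look-alikes from the thing itself.
- manip.masks_of(thing, camera): "region" (480x640 bool, what is visible of it) and "centre" ([column, row] in pixels, amid what is visible of it).
The state is a dict: "clock": time; "joint_pos": joint angles; "joint_velocities": joint speeds; "tau": joint torques, N m; "position": TCP position; "ee_rot": TCP orientation; "ft_force": force on the tool from outside, world axes, zero at the start; "torque": the same for the moment, N m; "grip_width": opening from 0.0 (shut) to 1.0 (fully open); "grasp_force": force on a finger pad.
Only numpy, scipy, OpenCV 4.12 (cv2) and the standard library are available. Lean on these libraries where they do the work, as an engineer would, in place of code of your own. Each camera call takes 0.05 s, during which the arm holds its last target. There are 200 camera calls.

## Task

The weld coupon in the slotted saw vice is too thin for the clamp: the jaw runs out of stroke before it bites. Stand packing plates from the black block upright, side by side, in the gap between coupon and jaw until you feel the jaw bite on the packing before the end of its stroke, then push the jaw up firmly from behind and finish while still holding it pushed, so that coupon and packing stay clamped against the stop for someone else to lock the screw. Leave the plates you do not need in the block and the other things on the desk where they are.

Things in the scene. Friction and masses are not known exactly. Their poses are not given: they have to be found in the camera images.
- vice: aluminium table of the saw vice, 130 (own x) x 240 (own y) x 22 mm high, with two 12 mm T-slots along own y at x = -38 and +38 mm; origin at the centre of its underside, on the desk. Fixed. The clamping direction is its own +y. Its flat middle, 64 mm wide, is where coupon and plates stand, at 22 mm height, about x = 0.
- stop: steel stop block bolted on the vice table, 44 (x) x 30 (y) x 40 mm high, with a 96 mm wide, 8 mm high foot and nuts up to 20 mm high at x = -38 and +38 mm; origin at the centre of its underside, 22 mm above the desk; same axes as the vice. Fixed. Its clamping face is at own y = -15 mm.
- sample_center (a point): the weld coupon: dark steel block 40 (own x) x 30 (own y, along the clamping direction) x 50 mm high with a weld bead across its top, 0.4 kg, loose, standing up to 3 mm clear of the stop's face; this point is its centre, 25 mm above the vice table.
- clamp: dark steel saddle bolted on the vice table, fixed; axes as the vice's; origin on the table in the plane of the jaw's face when fully open. 40 mm wide, 12 high, from own y = -12 to -95 mm; its foot with nuts (96 mm wide, 20 high) at y = -73 to -95; spring barrel, 20 high, at x = 29, y = -65 to -95. Above the saddle, behind the jaw, all is free.
- jaw: moving steel jaw: origin and axes as clamp's when open; slides along own +y to the stop, 14 mm at most (hard end), so travel = its distance from the clamp's origin. A 2 to 3.4 N spring opens it when let go. Face at own y = 0, 44 mm wide, 2 to 40 mm above the vice table; 48 mm long; black lock knob out to x = -41 at y = -26, spring lug to x = 32 at y = -30 mm.
- jaw_push (a point): centre of the flat back of the jaw's push plate (44 mm wide, from 14 to 50 mm above the vice table), 48 mm behind the jaw's face and 32 mm above the table: push here along own +y, about 10 to 20 N.
- plate1_center (a point): one of four identical bare steel packing plates, 50 (own x) x 10 (own y) x 60 mm (own z, height), 0.2 kg, the lowest 5 mm stepped in 1.5 mm as a lead-in, a dark round mark on the broad faces; this point is its centre, 30 mm above its foot. It stands on edge in a slot of the black block. Take it by its two ends (50 mm apart), near the top.
- plate2_center (a point): one of four identical bare steel packing plates, 50 (own x) x 10 (own y) x 60 mm (own z, height), 0.2 kg, the lowest 5 mm stepped in 1.5 mm as a lead-in, a dark round mark on the broad faces; this point is its centre, 30 mm above its foot. It stands on edge in a slot of the black block. Take it by its two ends (50 mm apart), near the top.
- plate3_center (a point): one of four identical bare steel packing plates, 50 (own x) x 10 (own y) x 60 mm (own z, height), 0.2 kg, the lowest 5 mm stepped in 1.5 mm as a lead-in, a dark round mark on the broad faces; this point is its centre, 30 mm above its foot. It stands on edge in a slot of the black block. Take it by its two ends (50 mm apart), near the top.
- plate4_center (a point): one of four identical bare steel packing plates, 50 (own x) x 10 (own y) x 60 mm (own z, height), 0.2 kg, the lowest 5 mm stepped in 1.5 mm as a lead-in, a dark round mark on the broad faces; this point is its centre, 30 mm above its foot. It stands on edge in a slot of the black block. Take it by its two ends (50 mm apart), near the top.
- rack: black plastic slotted block, 66 (own x) x 117 (own y) x 23 mm high, fixed; origin at the centre of its underside. Four slots 13 mm deep and 13 mm wide, across own y, 26 mm apart (y = -39, -13, 13, 39 mm), slot floor 10 mm above the desk; each holds one packing plate at the start.
- mount1: mounted specimen, black disc 30 mm wide, 20 mm high; origin under its centre. Leave alone.
- mount2: mounted specimen, black disc 30 mm wide, 20 mm high; origin under its centre. Leave alone.
- caliper: digital caliper, 230 mm long along own x, 12 mm high, lying flat; origin at the middle of its beam. Leave alone.
- suspension: white bottle, 42 mm wide, 115 mm high; origin under its centre. Leave alone.
- spanner: spanner 150 mm long along own x, lying flat. Leave alone.
- marker: black marker pen 135 mm long along own x, 12 mm thick. Leave alone.
- dish: shallow glass dish, 90 mm wide, 16 mm high; origin under its centre. Leave alone.
There are look-alikes about, which are no part of the job. What is shaped like the part that bears plate1_center but blue is not meant.

How it is judged:
By the outcome, as a careful person would: the job done as asked, in the order asked, and still so for the second after the job is handed in, while the arm keeps its last pose, push and grip.
It also fails if it takes over 72 s, if anything falls off the work surface, if the arm or the gripper's body presses on something with over 40 N, if the wrist force passes 120 N, or if a joint passes its speed limit or range.

## Working session

There is one attempt and no reset: what is moved stays moved. The work goes in short steps, Python scripts to look and compute and a shell command to move; the robot and the scene stay as the last step left them, time stands still between calls to the robot, and variables do not carry over. Pictures are saved under pics/ and viewed, at most 10 in all, crops included, and the job is handed in when it is done.

```bash
ls; mkdir -p pics; python3 - <<'E'
from workcell import manip
import cv2
o=manip.get_obs(); print({k:(o[k]) for k in o})
for n in ("top","side"):
    cv2.imwrite(f"pics/{n}0.png",manip.camera(n)); print(n,manip.calibration(n))
    for t in ("vice","stop","sample_center","clamp","jaw","jaw_push","plate1_center","rack"):
        print(t,[(round(d["conf"],2),[round(float(v)) for v in d["centre"]]) for d in manip.masks_of(t,n)])
E
```

```text
pics
{'clock': 0.0, 'joint_pos': array([ 1.24543326,  0.33292342, -0.06465155,  1.46095709,  0.02159364,
        1.34991549, -0.0884766 ]), 'joint_velocities': array([-0.00049594, -0.00046503, -0.00011946, -0.00076532, -0.00031809,
       -0.00068717, -0.00016246]), 'tau': array([-4.04355069e-04, -6.25436425e+01,  4.91074228e-02, -3.91607451e+01,
        1.64131931e-02,  9.96515126e-03,  2.34101293e-05]), 'position': array([ 0.18623954, -0.59631399,  0.30307602]), 'ee_rot': array([ 9.88563587e-01,  1.50802739e-01, -1.52998268e-04, -7.38550256e-04]), 'ft_force': array([-0.73954637,  0.11415737, -0.34078338]), 'torque': array([-0.01063883,  0.00068555,  0.03692835]), 'grasp_force': 0.0, 'grip_width': 0.9991378539714795}
top {'vfov': 43.45334549244786, 'cx': 313.2051369681243, 'cy': 247.52297082934334, 'k1': 0.04133135600680497, 'camera_from_world': array([[ 0.02509476, -0.99954182, -0.01692331,  0.05657658],
       [-0.99337768, -0.02303421, -0.11256204,  0.56587392],
       [ 0.11212065,  0.01963595, -0.99350057,  1.30962713],
       [ 0.        ,  0.        ,  0.        ,  1.        
[... 323 characters left out ...]
vfov': 52.67581543460395, 'cx': 323.24840560256536, 'cy': 246.4962212242593, 'k1': -0.05319616084995515, 'camera_from_world': array([[ 0.9668638 , -0.25523707,  0.0053326 , -0.53230504],
       [-0.19066162, -0.73582115, -0.64978102,  0.19325559],
       [ 0.16977205,  0.62723302, -0.76010275,  0.91644767],
       [ 0.        ,  0.        ,  0.        ,  1.        ]])}
vice [(0.66, [252, 217]), (0.58, [284, 224])]
stop [(0.59, [299, 175]), (0.51, [348, 386])]
sample_center [(0.86, [296, 187])]
clamp [(0.87, [296, 218]), (0.44, [339, 357])]
jaw [(0.93, [296, 207])]
jaw_push [(0.76, [296, 206])]
plate1_center [(0.8, [342, 466]), (0.73, [391, 441]), (0.69, [351, 400])]
rack [(0.66, [337, 410])]
```

View pics/top0.png

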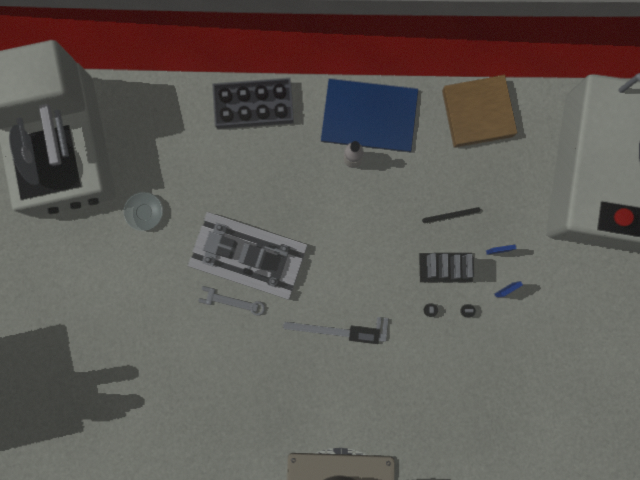

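View pics/side0.png

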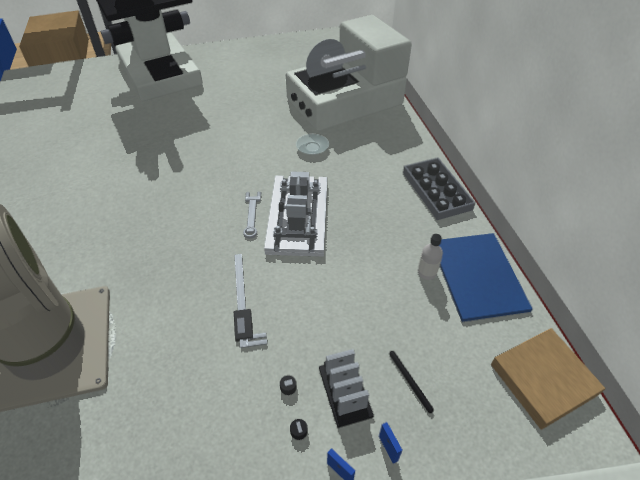

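Top view: rack with four bare grey plates at (446,268), the vice at (248,256) with its stop at the left end, and blue look-alikes at (501,250) and (509,290). The ones that fit are the grey plates in the block.

```bash
cat > h.py <<'E'
from workcell import manip
import numpy as np, cv2
def K(c):
    f=240/np.tan(np.radians(c["vfov"]/2)); return np.array([[f,0,c["cx"]],[0,f,c["cy"]],[0,0,1.]]), np.array([c["k1"],0,0,0,0.])
def to_world(uv,z,c):
    k,d=K(c); uv=np.asarray(uv,float).reshape(-1,1,2)
    p=cv2.undistortPoints(uv,k,d,criteria=(3,50,1e-9)).reshape(-1,2)
    T=np.linalg.inv(c["camera_from_world"]); r=np.c_[p,np.ones(len(p))]@T[:3,:3].T; o=T[:3,3]
    return o+r*((z-o[2])/r[:,2])[:,None]
def to_px(X,c):
    k,d=K(c); T=c["camera_from_world"]
    return cv2.projectPoints(np.asarray(X,float).reshape(-1,3),cv2.Rodrigues(T[:3,:3])[0],T[:3,3],k,d)[0].reshape(-1,2)
E
python3 - <<'E'
from h import *
c=manip.calibration("top")
print("vice corners",to_world([(208,214),(308,240),(292,298),(190,266)],.022,c).round(3).tolist())
print("rack",to_world([(420,254),(473,252),(475,282),(420,284)],.023,c).round(3).tolist())
print("plate tops",to_world([(433,259),(445,259),(457,259),(469,259)],.07,c).round(3).tolist())
o=manip.get_obs();w=manip.calibration("wrist");T=np.linalg.inv(w["camera_from_world"]);print(w["vfov"],T.round(3),o["position"])
E
```

```text
Traceback (most recent call last):
  File "h.py", line 7, in to_world
    p=cv2.undistortPoints(uv,k,d,criteria=(3,50,1e-9)).reshape(-1,2)
      ~~~~~~~~~~~~~~~~~~~^^^^^^^^^^^^^^^^^^^^^^^^^^^^^
cv2.error: OpenCV(4.12.0) :-1: error: (-5:Bad argument) in function 'undistortPoints'
> Overload resolution failed:
>  - undistortPoints() got an unexpected keyword argument 'criteria'
>  - undistortPoints() got an unexpected keyword argument 'criteria'
```

```bash
sed -i 's/,criteria=(3,50,1e-9))/)/' h.py
python3 - <<'E'
from h import *
c=manip.calibration("top")
print("vice corners",to_world([(208,214),(308,240),(292,298),(190,266)],.022,c).round(3).tolist())
print("rack",to_world([(420,254),(473,252),(475,282),(420,284)],.023,c).round(3).tolist())
print("plate tops",to_world([(433,259),(445,259),(457,259),(469,259)],.07,c).round(3).tolist())
o=manip.get_obs();w=manip.calibration("wrist");T=np.linalg.inv(w["camera_from_world"]);print(w["vfov"],T.round(3),o["position"])
E
```

```text
vice corners [[0.636, 0.31, 0.022], [0.582, 0.083, 0.022], [0.451, 0.115, 0.022], [0.517, 0.346, 0.022]]
rack [[0.556, -0.168, 0.023], [0.564, -0.285, 0.023], [0.497, -0.289, 0.023], [0.489, -0.169, 0.023]]
plate tops [[0.541, -0.189, 0.07], [0.542, -0.214, 0.07], [0.542, -0.24, 0.07], [0.543, -0.265, 0.07]]
67.54299024535766 [[ 0.299 -0.905 -0.304  0.265]
 [-0.954 -0.283 -0.095 -0.572]
 [ 0.     0.319 -0.948  0.373]
 [ 0.     0.     0.     1.   ]] [ 0.18638501 -0.59656661  0.30396682]
```

```bash
python3 -m jog '[{"grip":-1,"slide":[4,-2.35,0],"yaw":0},{"grip":-1,"slide":[4,-2.35,0],"yaw":0},{"grip":-1,"slide":[4,-2.35,0],"yaw":0},{"grip":-1,"slide":[4,-2.35,0],"yaw":0},{"grip":-1,"slide":[4,-2.35,0],"yaw":0},{"grip":-1,"slide":[4,-2.35,0],"yaw":0},{"grip":-1,"slide":[4,-2.35,0],"yaw":0},{"grip":-1,"slide":[4,-2.35,0],"yaw":0}]' 40
python3 -m jog '[{"grip":-1,"slide":[4,-2.35,0],"yaw":0},{"grip":-1,"slide":[4,-2.35,0],"yaw":0},{"grip":-1,"slide":[4,-2.35,0],"yaw":0},{"grip":-1,"slide":[0,0,0],"yaw":-0.147},{"grip":-1,"slide":[0,0,0],"yaw":-0.147},{"grip":-1,"slide":[0,0,0],"yaw":-0.147},{"grip":-1,"slide":[0,0,0],"yaw":-0.147},{"grip":-1,"slide":[0,0,0],"yaw":-0.147}]'
python3 -m jog '[{"grip":-1,"slide":[0,0,0],"yaw":-0.147},{"grip":-1,"slide":[0,0,0],"yaw":-0.147},{"grip":-1,"slide":[0,0,0],"yaw":-0.147},{"grip":-1,"slide":[0,0,0],"yaw":-0.147},{"grip":-1,"slide":[0,0,0],"yaw":0}]'
```

```text
clock: 1.7
position: [0.4367, -0.3202, 0.3043]
ee_rot: [0.989, 0.151, 0.0, 0.0]
ft_force: [1.0, -0.4, 0.8]
grip_width: 0.999
grasp_force: 0.0
clock: 2.5
position: [0.5293, -0.2187, 0.304]
ee_rot: [0.867, 0.499, -0.0, 0.0]
ft_force: [-0.1, 0.2, -0.7]
grip_width: 0.998
grasp_force: 0.0
clock: 3.0
position: [0.5292, -0.2188, 0.3039]
ee_rot: [0.687, 0.727, -0.0, 0.0]
ft_force: [-0.3, -0.2, 0.3]
grip_width: 0.997
grasp_force: 0.0
```

```bash
python3 - <<'E'
from h import *
c=manip.calibration("wrist"); im=manip.camera("wrist"); cv2.imwrite("pics/w1.png",im)
np.save("w1.npy",c["camera_from_world"])
for d in manip.masks_of("plate1_center","wrist"):
    print(round(d["conf"],2),np.round(d["centre"]),to_world(d["centre"],.065,c).round(4),im[d["region"]].mean(0).round(), d["region"].sum())
o=manip.get_obs();print(o["joint_pos"].round(2))
E
```

```text
0.96 [347. 323.] [[ 0.5639 -0.3224  0.065 ]] [136.  70.  37.] 658
0.74 [265. 333.] [[ 0.4837 -0.3379  0.065 ]] [121.  59.  29.] 1363
0.65 [318. 262.] [[ 0.532  -0.2596  0.065 ]] [113. 109. 106.] 1402
[ 0.78  0.27 -0.56  1.58  0.14  1.34  0.26]
```

View pics/w1.png

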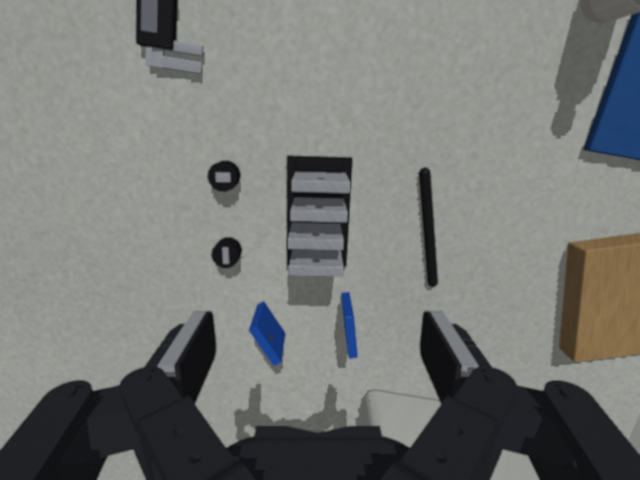

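Wrist view: four grey plates in the black block at (320,182), (319,211), (316,238) and (315,262). The blue look-alikes are at (267,333) and (349,325), so the grey ones are meant. I'll enlarge to confirm and fit the tops.

```bash
python3 - <<'E'
import cv2
im=cv2.imread("pics/w1.png")[145:290,260:380]
cv2.imwrite("pics/w1c.png",cv2.resize(im,None,fx=4,fy=4,interpolation=cv2.INTER_CUBIC))
E
```

```text
(no output)
```

View pics/w1c.png

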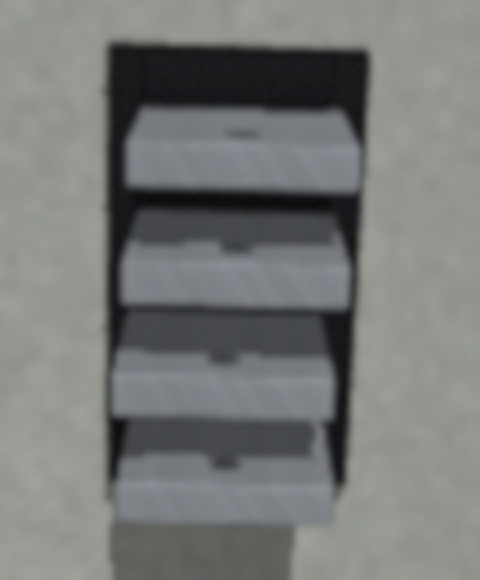

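Crop: four bare grey plates with round marks, one per slot, confirmed. Their top faces are the light strips at crop rows about 166, 282, 396 and 502.

```bash
python3 - <<'E'
from h import *
c=dict(manip.calibration("wrist")); c["camera_from_world"]=np.load("w1.npy")
t=[[(127,141),(358,144),(358,192),(126,187)],[(122,256),(350,260),(349,309),(120,304)],[(113,372),(335,375),(333,420),(112,415)],[(115,481),(333,484),(332,523),(115,520)]]
for q in t:
    w=to_world(np.array(q)/4+[260,145],.07,c)[:,:2]
    e=(w[1]+w[2]-w[0]-w[3])/2
    print(w.mean(0).round(4),"len",np.linalg.norm(e).round(4),"wid",np.linalg.norm(w[0]-w[3]).round(4),"ang",np.degrees(np.arctan2(e[1],e[0])).round(2))
r=to_world(np.array([(110,45),(369,51)])/4+[260,145],.023,c);print(r.round(4))
E
```

```text
[ 0.5302 -0.1887] len 0.0491 wid 0.0098 ang 2.34
[ 0.5302 -0.2142] len 0.0497 wid 0.0108 ang 2.17
[ 0.529  -0.2403] len 0.0494 wid 0.0101 ang 2.25
[ 0.5306 -0.266 ] len 0.0498 wid 0.0097 ang 2.49
[[ 0.4977 -0.1696  0.023 ]
 [ 0.5595 -0.1675  0.023 ]]
```

```bash
python3 - <<'E'
from h import *
c=dict(manip.calibration("wrist")); c["camera_from_world"]=np.load("w1.npy"); t=manip.calibration("top")
for z in (.01,.025,.04): print(z,to_world([(503,250),(509,287)],z,t)[:,:2].round(3).tolist(),to_world([(347,323),(265,333),(347,293),(262,303)],z,c)[:,:2].round(3).tolist())
E
```

```text
0.01 [[0.571, -0.355], [0.489, -0.368]] [[0.571, -0.355], [0.477, -0.374], [0.568, -0.317], [0.473, -0.335]]
0.025 [[0.569, -0.351], [0.488, -0.363]] [[0.569, -0.346], [0.479, -0.364], [0.566, -0.309], [0.475, -0.327]]
0.04 [[0.568, -0.346], [0.487, -0.358]] [[0.567, -0.337], [0.481, -0.354], [0.564, -0.302], [0.477, -0.319]]
```

```bash
python3 -m jog '[{"grip":-1,"slide":[-2.66,-0.02,0],"yaw":0.016},{"grip":-1,"slide":[-2.66,-0.02,0],"yaw":0},{"grip":-1,"slide":[0,0,0],"yaw":0},{"grip":-1,"slide":[0,0,4],"yaw":0},{"grip":-1,"slide":[0,0,4],"yaw":0},{"grip":-1,"slide":[0,0,4],"yaw":0},{"grip":-1,"slide":[0,0,4],"yaw":0},{"grip":-1,"slide":[0,0,0],"yaw":0}]' 50
python3 -m jog '[{"grip":-1,"slide":[0,0,1.5],"yaw":0},{"grip":-1,"slide":[0,0,1.5],"yaw":0},{"grip":-1,"slide":[0,0,0],"yaw":0},{"grip":1,"slide":[0,0,0],"yaw":0},{"grip":1,"slide":[0,0,0],"yaw":0},{"grip":1,"slide":[0,0,0],"yaw":0},{"grip":1,"slide":[0,0,0],"yaw":0},{"grip":1,"slide":[0,0,0],"yaw":0}]'
```

```text
clock: 3.9
position: [0.5286, -0.2702, 0.1388]
ee_rot: [0.694, 0.72, -0.001, -0.004]
ft_force: [-0.4, 1.5, 0.7]
grip_width: 0.999
grasp_force: 0.0
clock: 4.7
position: [0.5319, -0.2721, 0.1152]
ee_rot: [0.693, 0.721, 0.0, 0.001]
ft_force: [-1.6, -0.5, 5.0]
grip_width: 0.574
grasp_force: 51.7
```

```bash
python3 -m jog '[{"grip":1,"slide":[0,0,-2],"yaw":0},{"grip":1,"slide":[0,0,-4],"yaw":0},{"grip":1,"slide":[0,0,-4],"yaw":0},{"grip":1,"slide":[0,0,-4],"yaw":0},{"grip":1,"slide":[0,0,-3],"yaw":0},{"grip":1,"slide":[4.4,0.2,0],"yaw":0},{"grip":1,"slide":[4.4,0.2,0],"yaw":0},{"grip":1,"slide":[4.4,0.2,0],"yaw":0}]'
python3 -m jog '[{"grip":1,"slide":[4.4,0.2,0],"yaw":0},{"grip":1,"slide":[4.4,0.2,0],"yaw":0},{"grip":1,"slide":[4.4,0.2,0],"yaw":0},{"grip":1,"slide":[4.4,0.2,0],"yaw":0},{"grip":1,"slide":[4.4,0.2,0],"yaw":0},{"grip":1,"slide":[4.4,0.2,0],"yaw":0},{"grip":1,"slide":[4.4,0.2,0],"yaw":0},{"grip":1,"slide":[0,0,0],"yaw":0.1}]'
python3 -m jog '[{"grip":1,"slide":[0,0,0],"yaw":0.1},{"grip":1,"slide":[0,0,0],"yaw":0.1},{"grip":1,"slide":[0,0,0],"yaw":0},{"grip":1,"slide":[0,0,0],"yaw":0}]'
python3 - <<'E'
from h import *
c=manip.calibration("wrist"); im=manip.camera("wrist"); cv2.imwrite("pics/w2.png",im); np.save("w2.npy",c["camera_from_world"])
for t in ("sample_center","jaw","stop","vice"):
  for d in manip.masks_of(t,"wrist")[:2]:
    q=cv2.boxPoints(cv2.minAreaRect(np.argwhere(d["region"])[:,::-1].astype(np.float32)))
    print(t,round(d["conf"],2),np.round(d["centre"]),q.round().tolist())
E
```

```text
clock: 5.5
position: [0.532, -0.1382, 0.2844]
ee_rot: [0.693, 0.721, 0.0, 0.0]
ft_force: [1.1, 1.2, -2.5]
grip_width: 0.571
grasp_force: 52.6
clock: 6.3
position: [0.5324, 0.1759, 0.2845]
ee_rot: [0.725, 0.688, 0.001, -0.001]
ft_force: [-0.0, 0.2, -2.4]
grip_width: 0.573
grasp_force: 52.5
clock: 6.7
position: [0.5341, 0.1686, 0.2841]
ee_rot: [0.792, 0.61, 0.0, 0.0]
ft_force: [0.4, -0.4, -2.1]
grip_width: 0.571
grasp_force: 52.5
sample_center 0.63 [316. 100.] [[287.0, 124.0], [289.0, 76.0], [344.0, 78.0], [343.0, 126.0]]
jaw 0.96 [312. 183.] [[260.0, 213.0], [269.0, 140.0], [355.0, 151.0], [347.0, 223.0]]
stop 0.55 [321.  59.] [[257.0, 77.0], [259.0, 32.0], [378.0, 37.0], [376.0, 82.0]]
stop 0.34 [472. 465.] [[456.0, 445.0], [464.0, 441.0], [486.0, 479.0], [477.0, 483.0]]
vice 0.65 [314. 130.] [[228.0, 275.0], [239.0, 2.0], [399.0, 9.0], [388.0, 282.0]]
```

View pics/w2.png

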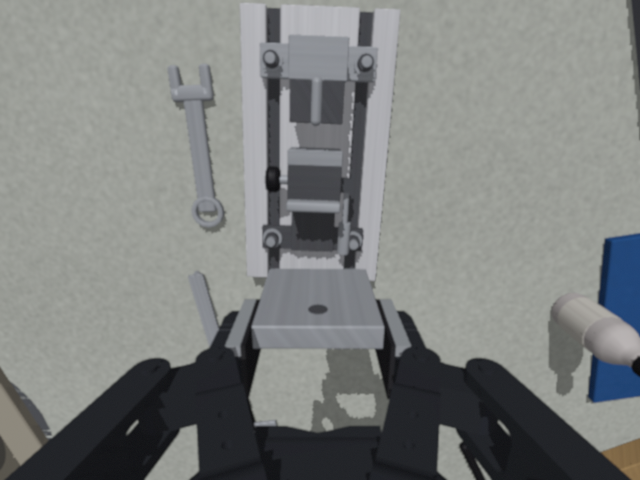

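Wrist view: the plate is held level. Stop top is at about (318,57), coupon with its bead at (316,100), the gap at rows 124–150, jaw at (314,180), push plate top at (313,206).

```bash
python3 - <<'E'
import cv2
im=cv2.imread("pics/w2.png")[25:225,240:400]
cv2.imwrite("pics/w2c.png",cv2.resize(im,None,fx=3,fy=3,interpolation=cv2.INTER_CUBIC))
E
```

```text
(no output)
```

View pics/w2c.png

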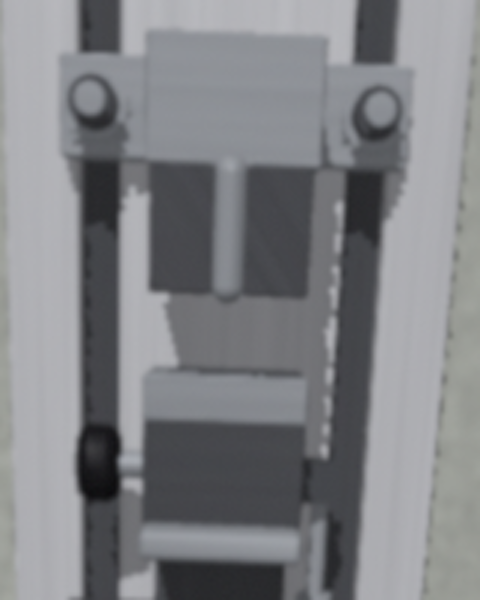

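```bash
python3 - <<'E'
from h import *
c=dict(manip.calibration("wrist")); c["camera_from_world"]=np.load("w2.npy")
P={"stopfar":[(147,32),(327,37),.062],"stopface":[(147,160),(325,165),.062],"coupon":[(150,292),(306,297),.072],"jawface":[(145,372),(305,375),.062],"pushplate back":[(140,560),(300,562),.072],"slotL":[(80,200),(80,560),.022],"slotR":[(372,300),(345,590),.022]}
th=np.radians(75); 
W={k:to_world(np.array(v[:2])/3+[240,25],v[2],c) for k,v in P.items()}
for k,w in W.items(): e=w[1]-w[0]; print(k,w[:,:2].round(4).tolist(),"len",np.linalg.norm(e).round(4),"ang",np.degrees(np.arctan2(e[1],e[0])).round(2))
e=sum(W[k][1]-W[k][0] for k in ("stopfar","stopface","coupon","jawface"));a=np.arctan2(e[1],e[0]);ux=np.array([np.cos(a),np.sin(a)]);uy=np.array([-np.sin(a),np.cos(a)])
print(np.degrees(a))
o=manip.get_obs();p=o["position"][:2];q=o["ee_rot"];h=2*np.arctan2(q[1],q[0]);print("tcp",p,"heading",np.degrees(h))
for k,w in W.items(): m=w.mean(0)[:2]-p; print(k,"vx",(m@ux).round(4),"vy",(m@uy).round(4))
print("cam",(np.linalg.inv(c["camera_from_world"])[:3,3]).round(3))
E
```

```text
stopfar [[0.5503, 0.3105], [0.592, 0.2985]] len 0.0434 ang -16.18
stopface [[0.5424, 0.2832], [0.5849, 0.2708]] len 0.0443 ang -16.24
coupon [[0.5352, 0.2528], [0.5724, 0.2418]] len 0.0388 ang -16.51
jawface [[0.5277, 0.2341], [0.5682, 0.2226]] len 0.0421 ang -15.8
pushplate back [[0.5136, 0.1878], [0.555, 0.1764]] len 0.0429 ang -15.48
slotL [[0.5192, 0.2829], [0.4879, 0.182]] len 0.1056 ang -107.26
slotR [[0.594, 0.235], [0.5666, 0.1511]] len 0.0882 ang -108.05
-16.176495161660288
tcp [0.53423536 0.16856388] heading 75.09473107658499
stopfar vx -0.0024 vy 0.1408
stopface vx -0.0019 vy 0.1124
coupon vx -0.0031 vy 0.081
jawface vx -0.0035 vy 0.0612
pushplate back vx -0.0037 vy 0.013
slotL vx -0.0472 vy 0.0528
slotR vx 0.0374 vy 0.0363
cam [0.555 0.248 0.353]
```

```bash
python3 - <<'E'
from h import *
c=dict(manip.calibration("wrist")); c["camera_from_world"]=np.load("w2.npy")
o=manip.get_obs();p=o["position"];h=np.radians(75.09)
w=to_world([(258,327),(381,325),(383,346),(253,347)],p[2]-.0452,c)[:,:2]-p[:2]
tx=np.array([np.cos(h),np.sin(h)]);ty=np.array([tx[1],-tx[0]])
print("plate corners in tool",(w@tx).round(4),(w@ty).round(4))
# target
a=np.radians(-16.3);ux=np.array([np.cos(a),np.sin(a)]);uy=np.array([-ux[1],ux[0]])
print("ux,uy",ux,uy)
E
```

```text
plate corners in tool [0.0106 0.0116 0.0026 0.002 ] [-0.0217  0.0234  0.0246 -0.024 ]
ux,uy [ 0.95980529 -0.28066671] [0.28066671 0.95980529]
```

```bash
python3 -m jog '[{"grip":1,"slide":[3.35,-0.15,0],"yaw":0.024},{"grip":1,"slide":[3.35,-0.15,0],"yaw":0},{"grip":1,"slide":[0,0,0],"yaw":0},{"grip":1,"slide":[0,0,3],"yaw":0},{"grip":1,"slide":[0,0,3],"yaw":0},{"grip":1,"slide":[0,0,3],"yaw":0},{"grip":1,"slide":[0,0,0.5],"yaw":0},{"grip":1,"slide":[0,0,0],"yaw":0}]'
python3 - <<'E'
from h import *
im=manip.camera("wrist"); c=manip.calibration("wrist"); np.save("w3.npy",c["camera_from_world"]); 
cv2.imwrite("pics/w3.png",cv2.resize(im[100:480,180:460],None,fx=1.57,fy=1.57,interpolation=cv2.INTER_CUBIC))
cv2.imwrite("pics/w3f.png",im)
o=manip.get_obs();print(o["position"],np.degrees(2*np.arctan2(o["ee_rot"][1],o["ee_rot"][0])))
E
```

```text
clock: 7.75
position: [0.5492, 0.2336, 0.1886]
ee_rot: [0.8, 0.6, -0.001, -0.0]
ft_force: [-0.7, -0.7, -1.3]
grip_width: 0.572
grasp_force: 52.5
[0.54978384 0.23404981 0.18995637] 73.67441018256909
```

View pics/w3.png

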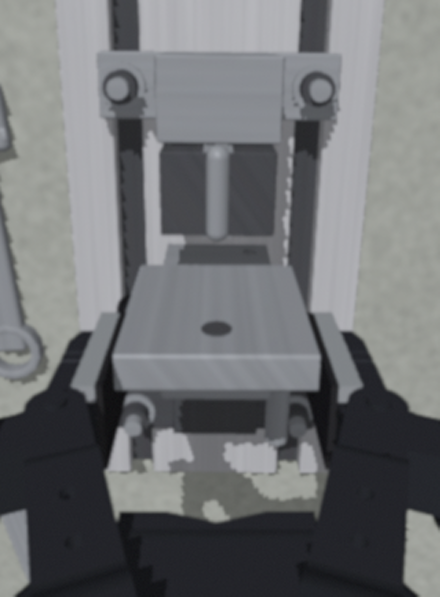

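View: the plate hangs over the gap with its foot edge at crop row 266. The coupon's near edge is at crop row 236, and the plate is about central left to right.

```bash
python3 - <<'E'
from h import *
c=dict(manip.calibration("wrist")); c["camera_from_world"]=np.load("w3.npy")
o=manip.get_obs();p=o["position"];h=np.radians(73.7)
tx=np.array([np.cos(h),np.sin(h)]);ty=np.array([tx[1],-tx[0]])
for n,q,z in (("coupon",[(160,235),(275,238)],.072),("stopface",[(155,141),(281,143)],.062),("stopfar",[(155,52),(283,55)],.062),("foot front",[(138,265),(291,265)],p[2]-.1052+.003),("top front",[(116,355),(319,355)],p[2]-.0452),("top back",[(114,388),(320,388)],p[2]-.0452)):
    W=to_world(np.array(q)/1.57+[180,100],z,c)[:,:2]-p[:2]; print(n,(W@tx).round(4),(W@ty).round(4))
E
```

```text
coupon [0.0148 0.0137] [-0.0195  0.0211]
stopface [0.0463 0.0456] [-0.0212  0.0232]
stopfar [0.0764 0.0755] [-0.0203  0.0228]
foot front [0.0099 0.0099] [-0.0254  0.025 ]
top front [0.0111 0.0112] [-0.023   0.0243]
top back [0.0021 0.0022] [-0.024   0.0251]
```

```bash
python3 -m jog '[{"grip":1,"slide":[0,0.08,0],"yaw":0.014},{"grip":1,"slide":[0,0,1.5],"yaw":0},{"grip":1,"slide":[0,0,1.5],"yaw":0},{"grip":1,"slide":[0,0,1.5],"yaw":0},{"grip":1,"slide":[0,0,1],"yaw":0},{"grip":1,"slide":[0,0,0],"yaw":0},{"grip":1,"slide":[0,0,0],"yaw":0}]'
python3 -m jog '[{"grip":1,"slide":[0,0,0.3],"yaw":0},{"grip":1,"slide":[0,0,0.2],"yaw":0},{"grip":1,"slide":[0,0,0],"yaw":0},{"grip":1,"slide":[0,0,0],"yaw":0}]'
```

```text
clock: 8.5
position: [0.5501, 0.2339, 0.1337]
ee_rot: [0.804, 0.594, -0.0, -0.0]
ft_force: [-0.1, -0.6, -1.0]
grip_width: 0.574
grasp_force: 52.6
clock: 8.9
position: [0.5502, 0.2338, 0.129]
ee_rot: [0.805, 0.594, 0.0, 0.0]
ft_force: [-0.3, 0.8, -1.7]
grip_width: 0.572
grasp_force: 52.6
```

```bash
python3 -m jog '[{"grip":1,"slide":[0,0,0.1],"yaw":0},{"grip":1,"slide":[0,0,0.1],"yaw":0},{"grip":1,"slide":[0,0,0],"yaw":0},{"grip":1,"slide":[0,0,0],"yaw":0}]'
python3 -m jog '[{"grip":1,"slide":[0,0,0.1],"yaw":0},{"grip":1,"slide":[0,0,0],"yaw":0},{"grip":1,"slide":[0,0,0],"yaw":0}]'
```

```text
clock: 9.3
position: [0.5503, 0.2339, 0.1272]
ee_rot: [0.805, 0.594, 0.0, 0.0]
ft_force: [-1.5, 0.0, 3.3]
grip_width: 0.569
grasp_force: 52.9
clock: 9.6
position: [0.5503, 0.2341, 0.1271]
ee_rot: [0.804, 0.594, 0.0, 0.0]
ft_force: [-5.1, -1.7, 13.3]
grip_width: 0.57
grasp_force: 54.1
```

```bash
python3 -m jog '[{"grip":0.1,"slide":[0,0,0],"yaw":0},{"grip":-0.4,"slide":[0,0,0],"yaw":0},{"grip":-0.6,"slide":[0,0,0],"yaw":0},{"grip":-0.6,"slide":[0,0,0],"yaw":0},{"grip":-0.6,"slide":[0,0,-1],"yaw":0},{"grip":-0.6,"slide":[0,0,-3],"yaw":0},{"grip":-0.6,"slide":[0,0,-4],"yaw":0},{"grip":-0.6,"slide":[0,0,-4],"yaw":0}]' 40
python3 -m jog '[{"grip":-0.6,"slide":[-4,0,0],"yaw":0},{"grip":-0.6,"slide":[-4,0,0],"yaw":0},{"grip":1,"slide":[0,0,0],"yaw":0},{"grip":1,"slide":[0,0,0],"yaw":0},{"grip":1,"slide":[0,0,0],"yaw":0},{"grip":1,"slide":[0,0,0],"yaw":0},{"grip":1,"slide":[0,0,0],"yaw":0}]' 40
python3 - <<'E'
from h import *
im=manip.camera("wrist"); c=manip.calibration("wrist"); np.save("w4.npy",c["camera_from_world"]); 
cv2.imwrite("pics/w4.png",cv2.resize(im[0:330,200:440],None,fx=1.8,fy=1.8,interpolation=cv2.INTER_CUBIC))
E
```

```text
clock: 10.4
position: [0.5498, 0.2338, 0.2477]
ee_rot: [0.804, 0.594, -0.0, -0.0]
ft_force: [1.3, 0.3, 0.2]
grip_width: 0.798
grasp_force: 0.0
clock: 11.1
position: [0.5265, 0.1584, 0.2458]
ee_rot: [0.804, 0.595, 0.0, -0.0]
ft_force: [-0.3, 0.2, -0.4]
grip_width: 0.005
grasp_force: 0.0
```

View pics/w4.png

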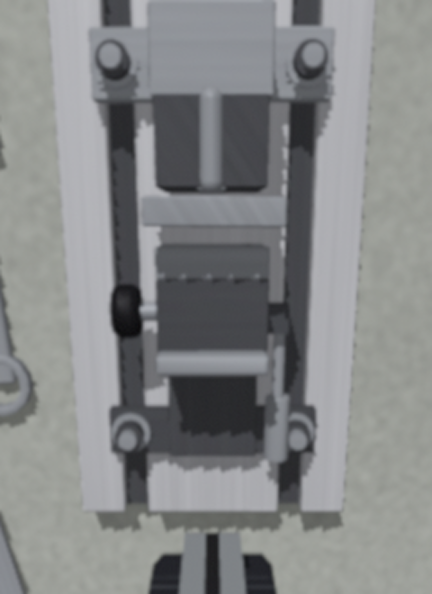

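The plate stands upright alone in the gap (crop 213,211), with the jaw at (213,310). The shut fingers are lined up behind it. Next, descend and push.

```bash
python3 -m jog '[{"grip":1,"slide":[0,0,4],"yaw":0},{"grip":1,"slide":[0,0,4],"yaw":0},{"grip":1,"slide":[0,0,3],"yaw":0},{"grip":1,"slide":[0,0,1.7],"yaw":0},{"grip":1,"slide":[0,0,0],"yaw":0},{"grip":1,"slide":[0,0,0],"yaw":0}]'
python3 -m jog '[{"grip":1,"slide":[0.5,0,0],"yaw":0},{"grip":1,"slide":[0.4,0,0],"yaw":0},{"grip":1,"slide":[0,0,0],"yaw":0},{"grip":1,"slide":[0,0,0],"yaw":0}]'
for i in 1; do python3 -m jog '[{"grip":1,"slide":[0.2,0,0],"yaw":0},{"grip":1,"slide":[0,0,0],"yaw":0},{"grip":1,"slide":[0,0,0],"yaw":0}]'; python3 -m jog '[{"grip":1,"slide":[0.2,0,0],"yaw":0},{"grip":1,"slide":[0,0,0],"yaw":0},{"grip":1,"slide":[0,0,0],"yaw":0}]'; python3 -m jog '[{"grip":1,"slide":[0.2,0,0],"yaw":0},{"grip":1,"slide":[0,0,0],"yaw":0},{"grip":1,"slide":[0,0,0],"yaw":0}]'; done
```

```text
clock: 11.75
position: [0.5271, 0.1579, 0.1199]
ee_rot: [0.804, 0.594, 0.001, 0.0]
ft_force: [0.8, 0.3, 0.6]
grip_width: 0.001
grasp_force: 0.0
clock: 12.15
position: [0.5295, 0.1662, 0.1194]
ee_rot: [0.804, 0.594, 0.0, 0.0]
ft_force: [-0.4, 0.5, -0.4]
grip_width: -0.0
grasp_force: 0.0
clock: 12.45
position: [0.5298, 0.1678, 0.1189]
ee_rot: [0.805, 0.594, -0.0, 0.0]
ft_force: [-0.2, -0.5, -0.1]
grip_width: 0.003
grasp_force: 0.0
clock: 12.75
position: [0.5304, 0.1698, 0.1189]
ee_rot: [0.805, 0.594, -0.0, 0.0]
ft_force: [-0.4, -0.3, 0.2]
grip_width: -0.001
grasp_force: 0.0
clock: 13.05
position: [0.531, 0.1714, 0.1188]
ee_rot: [0.805, 0.594, -0.0, 0.0]
ft_force: [-0.8, -1.5, -0.0]
grip_width: -0.005
grasp_force: 0.9
```

```bash
python3 -m jog '[{"grip":1,"slide":[0.1,0,0],"yaw":0},{"grip":1,"slide":[0,0,0],"yaw":0},{"grip":1,"slide":[0,0,0],"yaw":0}]'; python3 -m jog '[{"grip":1,"slide":[0.1,0,0],"yaw":0},{"grip":1,"slide":[0,0,0],"yaw":0},{"grip":1,"slide":[0,0,0],"yaw":0}]'; python3 -m jog '[{"grip":1,"slide":[0.2,0,0],"yaw":0},{"grip":1,"slide":[0,0,0],"yaw":0},{"grip":1,"slide":[0,0,0],"yaw":0}]'; python3 -m jog '[{"grip":1,"slide":[0.2,0,0],"yaw":0},{"grip":1,"slide":[0,0,0],"yaw":0},{"grip":1,"slide":[0,0,0],"yaw":0}]'
```

```text
clock: 13.35
position: [0.5313, 0.1724, 0.1189]
ee_rot: [0.805, 0.594, -0.0, 0.0]
ft_force: [-0.5, -2.3, 0.3]
grip_width: 0.002
grasp_force: 1.1
clock: 13.65
position: [0.5317, 0.1735, 0.1188]
ee_rot: [0.805, 0.594, 0.0, 0.0]
ft_force: [0.5, -2.2, -0.6]
grip_width: -0.001
grasp_force: 1.0
clock: 13.95
position: [0.5322, 0.1755, 0.1189]
ee_rot: [0.805, 0.594, 0.0, 0.0]
ft_force: [0.7, -2.8, -0.9]
grip_width: -0.0
grasp_force: 1.1
clock: 14.25
position: [0.5328, 0.1775, 0.1189]
ee_rot: [0.805, 0.594, 0.0, 0.0]
ft_force: [-0.9, -2.6, -0.4]
grip_width: 0.003
grasp_force: 1.2
```

```bash
python3 -m jog '[{"grip":1,"slide":[0.1,0,0],"yaw":0},{"grip":1,"slide":[0,0,0],"yaw":0},{"grip":1,"slide":[0,0,0],"yaw":0}]'; python3 -m jog '[{"grip":1,"slide":[0.1,0,0],"yaw":0},{"grip":1,"slide":[0,0,0],"yaw":0},{"grip":1,"slide":[0,0,0],"yaw":0}]'
```

```text
clock: 14.55
position: [0.533, 0.1783, 0.1189]
ee_rot: [0.805, 0.594, -0.0, 0.0]
ft_force: [-0.8, -2.7, 0.1]
grip_width: 0.0
grasp_force: 1.6
clock: 14.85
position: [0.5333, 0.1791, 0.1189]
ee_rot: [0.805, 0.594, -0.0, 0.0]
ft_force: [-1.2, -4.5, 2.4]
grip_width: -0.004
grasp_force: 2.5
```

```bash
python3 -m jog '[{"grip":1,"slide":[0.1,0,0],"yaw":0},{"grip":1,"slide":[0,0,0],"yaw":0},{"grip":1,"slide":[0,0,0],"yaw":0}]'; python3 -m jog '[{"grip":1,"slide":[0.1,0,0],"yaw":0},{"grip":1,"slide":[0,0,0],"yaw":0},{"grip":1,"slide":[0,0,0],"yaw":0}]'
```

```text
clock: 15.15
position: [0.5336, 0.1802, 0.1189]
ee_rot: [0.805, 0.594, -0.0, 0.0]
ft_force: [-1.4, -3.4, 1.3]
grip_width: -0.002
grasp_force: 2.3
clock: 15.45
position: [0.534, 0.1812, 0.1189]
ee_rot: [0.805, 0.594, 0.0, -0.0]
ft_force: [-1.1, -4.0, 0.9]
grip_width: -0.001
grasp_force: 1.9
```

```bash
python3 -m jog '[{"grip":1,"slide":[0.1,0,0],"yaw":0},{"grip":1,"slide":[0,0,0],"yaw":0},{"grip":1,"slide":[0,0,0],"yaw":0}]'; python3 -m jog '[{"grip":1,"slide":[0.1,0,0],"yaw":0},{"grip":1,"slide":[0,0,0],"yaw":0},{"grip":1,"slide":[0,0,0],"yaw":0}]'
```

```text
clock: 15.75
position: [0.5341, 0.1818, 0.1189]
ee_rot: [0.805, 0.594, -0.0, 0.0]
ft_force: [-1.8, -6.4, 3.5]
grip_width: -0.003
grasp_force: 3.1
clock: 16.05
position: [0.5343, 0.1823, 0.1189]
ee_rot: [0.805, 0.594, -0.001, 0.0]
ft_force: [-3.9, -6.4, 3.7]
grip_width: -0.0
grasp_force: 4.2
```

```bash
python3 -m jog '[{"grip":1,"slide":[0.1,0,0],"yaw":0},{"grip":1,"slide":[0,0,0],"yaw":0},{"grip":1,"slide":[0,0,0],"yaw":0}]'; python3 -m jog '[{"grip":1,"slide":[0.1,0,0],"yaw":0},{"grip":1,"slide":[0,0,0],"yaw":0},{"grip":1,"slide":[0,0,0],"yaw":0}]'
```

```text
clock: 16.35
position: [0.5343, 0.1824, 0.1188]
ee_rot: [0.805, 0.593, -0.002, 0.001]
ft_force: [-7.2, -11.5, 8.6]
grip_width: 0.002
grasp_force: 6.4
clock: 16.65
position: [0.5344, 0.1825, 0.1188]
ee_rot: [0.805, 0.593, -0.003, 0.001]
ft_force: [-9.9, -15.6, 11.3]
grip_width: -0.002
grasp_force: 8.5
```

```bash
python3 -m jog '[{"grip":1,"slide":[0.1,0,0],"yaw":0},{"grip":1,"slide":[0,0,0],"yaw":0},{"grip":1,"slide":[0,0,0],"yaw":0}]'; python3 -m jog '[{"grip":1,"slide":[0,0,0],"yaw":0},{"grip":1,"slide":[0,0,0],"yaw":0},{"grip":1,"slide":[0,0,0],"yaw":0}]'
```

```text
clock: 16.95
position: [0.5345, 0.1826, 0.1188]
ee_rot: [0.805, 0.593, -0.003, 0.001]
ft_force: [-11.5, -18.9, 15.5]
grip_width: -0.001
grasp_force: 10.6
clock: 17.25
position: [0.5345, 0.1826, 0.1188]
ee_rot: [0.805, 0.593, -0.003, 0.001]
ft_force: [-12.5, -18.7, 14.5]
grip_width: 0.002
grasp_force: 10.6
```

```bash
python3 -m jog '[{"grip":1,"slide":[-0.1,0,0],"yaw":0},{"grip":1,"slide":[0,0,0],"yaw":0},{"grip":1,"slide":[0,0,0],"yaw":0}]'; python3 - <<'E'
from h import *
im=manip.camera("wrist"); c=manip.calibration("wrist"); np.save("w5.npy",c["camera_from_world"]); 
cv2.imwrite("pics/w5.png",cv2.resize(im[0:400,180:460],None,fx=1.5,fy=1.5,interpolation=cv2.INTER_CUBIC))
E
```

```text
clock: 17.55
position: [0.5344, 0.1825, 0.1188]
ee_rot: [0.805, 0.593, -0.002, 0.001]
ft_force: [-9.4, -14.6, 11.7]
grip_width: 0.001
grasp_force: 8.4
```

View pics/w5.png

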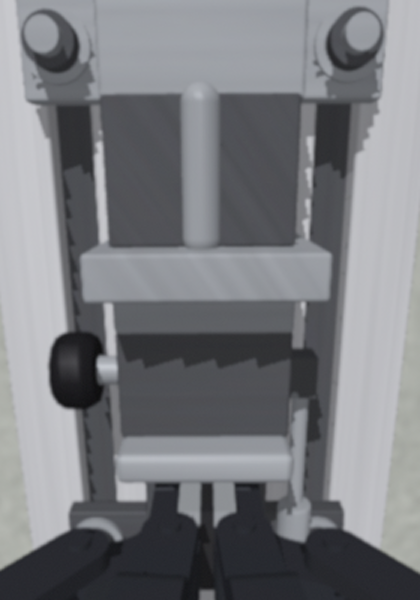

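The coupon, plate and jaw look stacked tight: coupon near edge at row 245, plate top at rows 248–300, push plate at row 455. To be sure this is a bite and not the end of the stroke, I'll back off and find exactly where the open jaw starts, then push up again.

```bash
python3 -m jog '[{"grip":1,"slide":[-0.4,0,0],"yaw":0},{"grip":1,"slide":[-0.4,0,0],"yaw":0},{"grip":1,"slide":[-0.3,0,0],"yaw":0},{"grip":1,"slide":[-0.2,0,0],"yaw":0},{"grip":1,"slide":[0,0,0],"yaw":0},{"grip":1,"slide":[0,0,0],"yaw":0}]'
for k in 1; do python3 -m jog '[{"grip":1,"slide":[-0.05,0,0],"yaw":0},{"grip":1,"slide":[0,0,0],"yaw":0},{"grip":1,"slide":[0,0,0],"yaw":0}]'
python3 -m jog '[{"grip":1,"slide":[-0.05,0,0],"yaw":0},{"grip":1,"slide":[0,0,0],"yaw":0},{"grip":1,"slide":[0,0,0],"yaw":0}]'
python3 -m jog '[{"grip":1,"slide":[-0.05,0,0],"yaw":0},{"grip":1,"slide":[0,0,0],"yaw":0},{"grip":1,"slide":[0,0,0],"yaw":0}]'
python3 -m jog '[{"grip":1,"slide":[-0.05,0,0],"yaw":0},{"grip":1,"slide":[0,0,0],"yaw":0},{"grip":1,"slide":[0,0,0],"yaw":0}]'
python3 -m jog '[{"grip":1,"slide":[-0.05,0,0],"yaw":0},{"grip":1,"slide":[0,0,0],"yaw":0},{"grip":1,"slide":[0,0,0],"yaw":0}]'
python3 -m jog '[{"grip":1,"slide":[-0.05,0,0],"yaw":0},{"grip":1,"slide":[0,0,0],"yaw":0},{"grip":1,"slide":[0,0,0],"yaw":0}]'; done | grep -v -e rot -e width
```

```text
clock: 18.2
position: [0.5313, 0.1727, 0.1189]
ee_rot: [0.805, 0.594, 0.0, 0.0]
ft_force: [-1.0, -2.1, -0.8]
grip_width: -0.004
grasp_force: 1.2
clock: 18.5
position: [0.5312, 0.1722, 0.1189]
ft_force: [0.5, -1.8, -1.1]
grasp_force: 1.0
clock: 18.8
position: [0.5311, 0.1716, 0.1189]
ft_force: [0.1, -2.8, -1.3]
grasp_force: 1.0
clock: 19.1
position: [0.5309, 0.1712, 0.1189]
ft_force: [-0.9, -1.4, -0.6]
grasp_force: 0.8
clock: 19.4
position: [0.5308, 0.1709, 0.119]
ft_force: [-0.5, 0.4, -0.1]
grasp_force: 0.0
clock: 19.7
position: [0.5306, 0.1702, 0.1189]
ft_force: [0.2, -0.4, 0.9]
grasp_force: 0.0
clock: 20.0
position: [0.5304, 0.1697, 0.1189]
ft_force: [-0.6, 0.1, 0.5]
grasp_force: 0.0
```

Open contact is at y = 0.1711 and the bite at y = 0.1825. That is about 11.7 mm of travel, short of the 14 mm end, so one plate is enough. I'll push up and hold.

```bash
python3 -m jog '[{"grip":1,"slide":[0.3,0,0],"yaw":0},{"grip":1,"slide":[0.3,0,0],"yaw":0},{"grip":1,"slide":[0.3,0,0],"yaw":0},{"grip":1,"slide":[0.2,0,0],"yaw":0},{"grip":1,"slide":[0.1,0,0],"yaw":0},{"grip":1,"slide":[0.1,0,0],"yaw":0},{"grip":1,"slide":[0.1,0,0],"yaw":0},{"grip":1,"slide":[0.1,0,0],"yaw":0}]'
python3 -m jog '[{"grip":1,"slide":[0.1,0,0],"yaw":0},{"grip":1,"slide":[0,0,0],"yaw":0},{"grip":1,"slide":[0,0,0],"yaw":0},{"grip":1,"slide":[0,0,0],"yaw":0},{"grip":1,"slide":[0,0,0],"yaw":0}]'
```

```text
clock: 20.8
position: [0.5345, 0.1824, 0.1188]
ee_rot: [0.805, 0.593, -0.002, 0.001]
ft_force: [-6.6, -12.2, 10.1]
grip_width: -0.0
grasp_force: 7.2
clock: 21.3
position: [0.5345, 0.1824, 0.1188]
ee_rot: [0.805, 0.593, -0.002, 0.001]
ft_force: [-8.4, -13.8, 11.0]
grip_width: 0.0
grasp_force: 7.6
```

```bash
python3 - <<'E'
from h import *
a=manip.camera("wrist")[0:400,180:460]; cv2.imwrite("pics/w6.png",cv2.resize(a,None,fx=1.5,fy=1.5,interpolation=cv2.INTER_CUBIC))
print(manip.get_obs()["ft_force"])
E
```

```text
[ -7.87697751 -13.89878309  10.6774915 ]
```

View pics/w6.png

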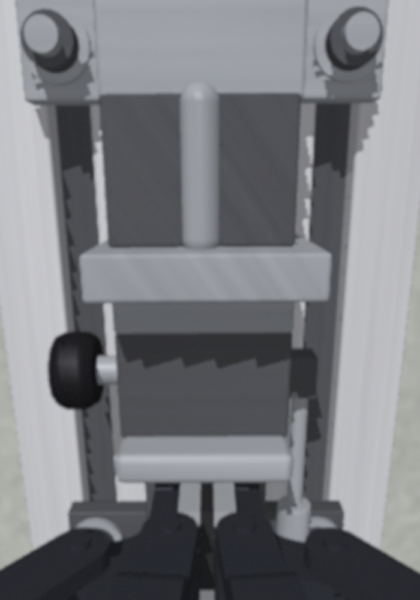

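The picture is unchanged: stop, coupon (rows 94–245), plate (248–300) and jaw stacked tight, plate upright, and the fingers holding the push plate.

```bash
python3 -c "
from workcell import manip
print(manip.hand_in())"
```

```text
the job is handed in; nothing more can be done
None
```

I handed the job in with one packing plate upright between coupon and jaw: the jaw bit at about 11.7 mm of its 14 mm stroke and is still held pushed at about 15 N, and the other three plates were left in the block.

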